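Load the open sample vial into the block's free pocket and snap its cap on

ROBOT

A 7-joint arm with a two-finger parallel gripper is mounted at the origin on the work surface; the furniture and walls round the work are solid. World frame = base frame: x ahead of the robot, y to its left, z up, the work surface at z = 0. Lengths are in mm, angles in rad, forces in N, time in s.
With the tool pointing down it reaches from about 400 to 875 mm from the base axis. Payload 4.4 kg.
Tool frame: the origin (TCP) lies on the centre line of the jaws, within the pads' length; the fingertips stand 19 mm ahead of it and the grasp point (between the pads) is the TCP; z points along the fingers, y is the line along which they close (so a half turn about z gives the same grasp; the last joint's range is limited). The gripper opens to 85 mm and grips with 20 to 120 N. Pads are 22 mm wide; open, the fingers measure 114 mm over their backs; the gripper's body (76 mm by 85 mm) begins 54 mm behind the grasp point. The pads swing forward as they close: fully open they stand 13 mm farther back than shut.
Start: joints at [1.106, 0.628, 0.038, 1.517, -0.027, 0.996, -0.02], TCP at [252.431, -598.996, 250.313] pointing down, gripper open.
Joint ranges: [-3.06, 3.06], [-0.37, 2.12], [-1.25, 1.32], [0.18, 2.47], [-1.1, 4.24], [0.23, 1.98], [-2.94, 2.94]. Speed limits (rad/s): [2.57, 2.57, 3.14, 3.14, 3.14, 3.14, 3.14].

INTERFACE

Orientations are given as [roll, pitch, yaw] about the fixed x, y, z axes, in that order (R = Rz(yaw) Ry(pitch) Rx(roll)).
In Python, from cell import ctrl, viewer, silhouettes gives the robot as it stands.
- The arm moves only by the shell command python3 -m creep 'ROWS'. ROWS is JSON, a list of rows, each an object with "jaw": the gripper command: -1 is shut, 1 is fully open, values between are in proportion; "xyz": the shift along the tool's x, y, z in mm, a list of three; "angular": the turn, a rotation vector about the tool's x, y, z in rad, a list of three. In form: [{"jaw": jaw, "xyz": [tx, ty, tz], "angular": [rx, ry, rz]}, ...]. A call has 1 to 12 rows; each row is the pose to reach, as a shift and turn from the pose commanded when the call began, along the tool's axes at that moment; what a row does not reach only later rows make up. A row lasts 1/8 s, in which the tool goes at most 62.5 mm and 10.7 degrees, less where a joint would pass 70% of its speed; a pose out of reach is approached as far as the arm can. A call with a gripper value outside its range is refused whole. The fingers move at their own pace and stop on an object; the grip force is fixed at half the most. Time passes only in rows, so rows that repeat a pose let the fingers close. It gives the time, the measured TCP pose, the force, the opening and the grip force at its end, in the units of the state.
- ctrl.read_state(): the state, without advancing time (a new reading comes with each control period).
- viewer.get_image(name): name is "side" or "top" or "wrist"; returns (picture, depth): 400x640x3 uint8, red, green, blue; 400x640 float32, mm along the optical axis (not along the pixel's ray), 0 where there is no reading.
- viewer.camera_model(name): a dict with "fx", "fy", "cx", "cy" (pixels), "dist" ([k1, k2, p1, p2, k3] as OpenCV has them; the pictures are not rectified), "T" (4x4, takes a point from camera to world coordinates). Camera axes: x right, y down, z forward; pixel columns grow to the right and rows downward; lengths in mm; the calibration is good to about 2 mm. A picture is of the moment at which its call begins: read the wrist's pose just before it. camera_model takes no time and is no camera call; for the wrist camera it gives the pose at the moment of the call.
- ctrl.finish_job(): hands the job in; it is judged then, once.
Trained networks look in the newest picture that a camera, given by its name, has taken for a name from the list of things; names that differ only in an ending like _2 or _b are one class to them, and where a whole thing is asked for, a point or a joint stands for the part that bears it (a point fixed in the world has none). Each returns a list of dicts, best first, with "score" (0 to 1); they miss things now and then, are a little off and sometimes report something else, mostly with a low value. They report only what shows in the picture. A call takes as long as a camera call. They do not tell look-alikes from the thing itself.
- silhouettes(camera, target): "pixels" (400x640 bool, what is visible of it) and "xy" ([column, row] in pixels, amid what is visible of it).
The state is a dict: "clock": time; "qpos": joint angles; "qd": joint speeds; "tau": joint torques, N m; "eef_pos": TCP position; "tool_rot": TCP orientation; "force": force on the tool from outside, world axes, zero at the start; "torque": the same for the moment, N m; "width": finger opening in mm; "gripper_force": force on a finger pad.
Only numpy, scipy, OpenCV 4.12 (cv2) and the standard library are available. Lean on these libraries where they do the work, as an engineer would, in place of code of your own. Each camera call takes 0.05 s, during which the arm holds its last target. There are 200 camera calls.

TASK

One pocket of the blue vial block is still empty: stand the open amber vial in it and let go, then put the loose white snap cap on that vial and press it straight down until it clicks over the rim. Keep pressing after the click and finish like that, with the gripper still on the cap holding it firmly down on the vial (the block takes the push). Leave the four closed vials in their pockets and do not disturb the other things on the bench.

Things in the scene. Friction and masses are not known exactly. Their poses are not given: they have to be found in the camera images.
- vial_block: blue anodised metal block, heavy, does not move; 240 mm long (its y axis), 60 mm wide (x), 28 mm high; origin at the centre of its underside. Five round pockets in one row along its y axis, 46 mm apart, each 32 mm wide and 20 mm deep with a 2 mm chamfer at the mouth, which is level with the block's top; four hold closed vials, one is empty (a different one each time)
- pocket_1 (a point): centre of the floor of pocket 1 of the block (8 mm above the block's underside, 20 mm below its top), whether empty or not; its axes are the block's
- pocket_2 (a point): centre of the floor of pocket 2 of the block (8 mm above the block's underside, 20 mm below its top), whether empty or not; its axes are the block's
- pocket_3 (a point): centre of the floor of pocket 3 of the block (8 mm above the block's underside, 20 mm below its top), whether empty or not; its axes are the block's
- pocket_4 (a point): centre of the floor of pocket 4 of the block (8 mm above the block's underside, 20 mm below its top), whether empty or not; its axes are the block's
- pocket_5 (a point): centre of the floor of pocket 5 of the block (8 mm above the block's underside, 20 mm below its top), whether empty or not; its axes are the block's
- closed_vial_1: a closed vial standing in one of the pockets: the same amber vial with the same white cap already snapped on, 60.5 mm high, 36 mm wide over the cap; origin at the centre of its underside, z up
- closed_vial_2: a closed vial standing in one of the pockets: the same amber vial with the same white cap already snapped on, 60.5 mm high, 36 mm wide over the cap; origin at the centre of its underside, z up
- closed_vial_3: a closed vial standing in one of the pockets: the same amber vial with the same white cap already snapped on, 60.5 mm high, 36 mm wide over the cap; origin at the centre of its underside, z up
- closed_vial_4: a closed vial standing in one of the pockets: the same amber vial with the same white cap already snapped on, 60.5 mm high, 36 mm wide over the cap; origin at the centre of its underside, z up
- open_vial: the open amber glass vial with a blank paper label, standing alone on the bench, about 40 g; origin at the centre of its underside, z up along its axis. Body 29 mm wide up to 41 mm, neck 23 mm wide at 46 to 50 mm, rolled rim above it. Fits the pockets with 1.5 mm play all round
- vial_rim (a point): centre of the open vial's mouth, 57.5 mm above its underside, on its axis. The rolled rim is 28 mm wide at 3.3 to 4.5 mm below this and tapers to 23 mm at the top
- snap_cap: the loose white plastic snap cap with fine ribs, standing open side down on the bench, 36 mm wide, 18 mm high, 28 g; origin at the centre of its open lower end, z up towards its closed top. Inside 15 mm deep and 31.6 mm wide; six springy nubs 7.35 mm above the open end stand in to a 24 mm circle
- cap_top (a point): centre of the cap's closed top, 18 mm above its open end. Set loosely on the rim it is 10 mm above vial_rim; from there the push rises over 3 mm to 5 to 8 N (up to 20 N if dead square), drops to nothing as the nubs pass the rim (the click), and the cap goes home on the rim with this point 3 mm above vial_rim, level with the closed vials' caps
- flask: bystander: clear conical flask, 91 mm wide, 146 mm high, at the far right of the bench; origin at the centre of its underside
- beaker: bystander: empty glass beaker, 68 mm wide, 75 mm high, at the far edge; origin at the centre of its underside
- red_vial: bystander: clear vial with a red cap, 30 mm wide, 58 mm high, at the far edge; origin at the centre of its underside
- stopper: bystander: glass stopper standing on its head, 30 mm wide, 32 mm high, at the far edge; origin at the centre of its underside
- marker: bystander: marker pen, 134 mm long, lying at the right edge; origin at the centre of its underside
Not all that is in view belongs to the job. What is shaped like the snap_cap but black or yellow is not meant.

How it is judged (in metres and radians):
On the way, in this order (a step that is already met when the one before it is completed fails the run):
1. the open vial stands in the empty pocket, on its floor and upright, let go, its cap not yet on (((horizontal distance between open_vial and pocket_1 below 0.004 m and z of open_vial in the frame of vial_block below 0.012 m) or (horizontal distance between open_vial and pocket_2 below 0.004 m and z of open_vial in the frame of vial_block below 0.012 m) or (horizontal distance between open_vial and pocket_3 below 0.004 m and z of open_vial in the frame of vial_block below 0.012 m) or (horizontal distance between open_vial and pocket_4 below 0.004 m and z of open_vial in the frame of vial_block below 0.012 m) or (horizontal distance between open_vial and pocket_5 below 0.004 m and z of open_vial in the frame of vial_block below 0.012 m)) and angle between open_vial's own z axis and vertical below 0.12 rad and contact force between the fingers and open_vial below 0.05 N and horizontal distance between snap_cap and open_vial above 0.03 m), for 0.2 s.
2. the cap has clicked over the rim and sits home on the vial in its pocket (((horizontal distance between open_vial and pocket_1 below 0.004 m and z of open_vial in the frame of vial_block below 0.012 m) or (horizontal distance between open_vial and pocket_2 below 0.004 m and z of open_vial in the frame of vial_block below 0.012 m) or (horizontal distance between open_vial and pocket_3 below 0.004 m and z of open_vial in the frame of vial_block below 0.012 m) or (horizontal distance between open_vial and pocket_4 below 0.004 m and z of open_vial in the frame of vial_block below 0.012 m) or (horizontal distance between open_vial and pocket_5 below 0.004 m and z of open_vial in the frame of vial_block below 0.012 m)) and angle between open_vial's own z axis and vertical below 0.12 rad and z of snap_cap in the frame of open_vial between 0.04 and 0.044 m and horizontal distance between snap_cap and open_vial below 0.005 m and angle between the z axis of snap_cap and the z axis of open_vial, either way round below 0.1 rad), for 0.2 s.
At the end, for the whole second after the job is handed in: vial on the floor of the once empty pocket (within 4 mm, upright); cap snapped home (origin 40 to 44 mm above the vial's underside, centred, square); gripper still on the cap, vial bearing on the block with more than 4 N through the last second; the closed vials in their pockets (all of step 2 and contact force between open_vial and vial_block above 4 N and contact force between the fingers and snap_cap above 2 N and z of each of closed_vial_1, closed_vial_2, closed_vial_3, closed_vial_4 in the frame of vial_block below 0.014 m); the arm keeps its last pose, push and grip.
It fails at once if a closed vial is pulled out of its pocket or carried off (distance of any of closed_vial_1, closed_vial_2, closed_vial_3, closed_vial_4 from where it was at the start of the episode above 0.02 m).
It fails at once if a bystander on the bench is pushed more than 30 mm or knocked over (distance of any of flask, beaker, red_vial, stopper, marker from where it was at the start of the episode above 0.03 m or angle between any of flask, beaker, red_vial, stopper's own z axis and vertical above 0.5 rad).
It also fails if it takes over 72 s, if anything falls off the work surface, if the arm or the gripper's body presses on something with over 40 N, if the wrist force passes 120 N, or if a joint passes its speed limit or range.

## Working session

There is one attempt and no reset: what is moved stays moved. The work goes in short steps, Python scripts to look and compute and a shell command to move; the robot and the scene stay as the last step left them, time stands still between calls to the robot, and variables do not carry over. Pictures are saved under pics/ and viewed, at most 10 in all, crops included, and the job is handed in when it is done.

```bash
ls; mkdir -p pics; cat > h.py <<'E'
import numpy as np, cv2
from cell import ctrl, viewer, silhouettes
def world(cam, uv, d=None, z=None, m=None):
    m=m or viewer.camera_model(cam)
    K=np.array([[m['fx'],0,m['cx']],[0,m['fy'],m['cy']],[0,0,1.]])
    n=cv2.undistortPoints(np.array(uv,float).reshape(-1,1,2),K,np.array(m['dist'],float)).reshape(-1,2)
    r=np.c_[n,np.ones(len(n))]; T=np.array(m['T'])
    if z is not None:
        w=r@T[:3,:3].T; s=(z-T[2,3])/w[:,2]; return T[:3,3]+w*s[:,None]
    return (r*np.reshape(d,(-1,1)))@T[:3,:3].T+T[:3,3]
def cloud(cam, depth, mask):
    v,u=np.nonzero(mask&(depth>0)); return world(cam,np.c_[u,v],depth[v,u])
def save(name,img): cv2.imwrite('pics/'+name,img[...,::-1])
E
python3 - <<'E'
from h import *
s=ctrl.read_state(); print({k:np.round(v,3) for k,v in s.items()})
for c in ('top','side'):
    p,d=viewer.get_image(c); save(c+'0.png',p)
    for t in ('vial_block','open_vial','closed_vial_1','snap_cap'):
        for r in silhouettes(c,t):
            if r['score']<.2: continue
            P=cloud(c,d,r['pixels'])
            print(c,t,round(r['score'],2),np.round(r['xy']),r['pixels'].sum(),np.round(np.median(P,0)) if len(P) else None, np.round(np.percentile(P,[2,98],axis=0)).tolist() if len(P) else None)
E
```

```text
pics
{'clock': np.float64(0.0), 'qpos': array([ 1.106,  0.629,  0.038,  1.518, -0.027,  0.996, -0.02 ]), 'qd': array([-0.   , -0.   , -0.   ,  0.001, -0.001,  0.   , -0.   ]), 'tau': array([-0.0000e+00, -5.6340e+01,  1.2260e+00, -1.9344e+01,  1.1000e-02,
        1.1000e-02, -0.0000e+00]), 'eef_pos': array([ 252.214, -598.42 ,  249.374]), 'tool_rot': array([-3.14 ,  0.   ,  0.399]), 'force': array([ 0.467,  0.041, -0.197]), 'torque': array([-0.031, -0.034,  0.014]), 'gripper_force': np.float64(0.0), 'width': np.float64(85.244)}
top vial_block 0.78 [239. 211.] 2373 [561.  47.  29.] [[446.0, 22.0, 7.0], [676.0, 90.0, 32.0]]
top open_vial 0.5 [320. 259.] 163 [ 457. -104.   42.] [[446.0, -116.0, 31.0], [470.0, -93.0, 60.0]]
top closed_vial_1 0.83 [230. 184.] 279 [605.  60.  69.] [[590.0, 45.0, 53.0], [622.0, 77.0, 73.0]]
top closed_vial_1 0.75 [229. 163.] 284 [650.  64.  69.] [[635.0, 49.0, 55.0], [667.0, 81.0, 72.0]]
top closed_vial_1 0.63 [234. 231.] 336 [514.  52.  69.] [[498.0, 37.0, 19.0], [531.0, 71.0, 72.0]]
top closed_vial_1 0.51 [235. 253.] 294 [469.  48.  69.] [[453.0, 33.0, 25.
[... 814 characters left out ...]
 closed_vial_1 0.8 [334. 270.] 515 [463.  62.  64.] [[450.0, 39.0, 26.0], [481.0, 71.0, 70.0]]
side closed_vial_1 0.79 [313. 262.] 518 [508.  65.  62.] [[495.0, 44.0, 25.0], [527.0, 74.0, 70.0]]
side closed_vial_1 0.65 [246. 242.] 462 [644.  76.  62.] [[632.0, 54.0, 26.0], [663.0, 85.0, 70.0]]
side closed_vial_1 0.26 [425. 201.] 354 [ 401. -290.   12.] [[341.0, -301.0, 1.0], [462.0, -280.0, 17.0]]
side snap_cap 0.66 [312. 210.] 239 [ 610. -138.   16.] [[596.0, -185.0, -2.0], [641.0, -126.0, 20.0]]
side snap_cap 0.52 [328. 233.] 257 [552. -68.  17.] [[538.0, -90.0, -0.0], [573.0, -57.0, 19.0]]
side snap_cap 0.48 [335. 191.] 172 [ 608. -233.   16.] [[594.0, -257.0, 1.0], [627.0, -223.0, 20.0]]
```

```bash
python3 -c "
import cv2
a=cv2.imread('pics/top0.png')[140:290,190:420]
cv2.imwrite('pics/crop0.png',cv2.resize(a,None,fx=3.4,fy=3.4,interpolation=cv2.INTER_CUBIC))"
```

```text
(no output)
```

View pics/top0.png

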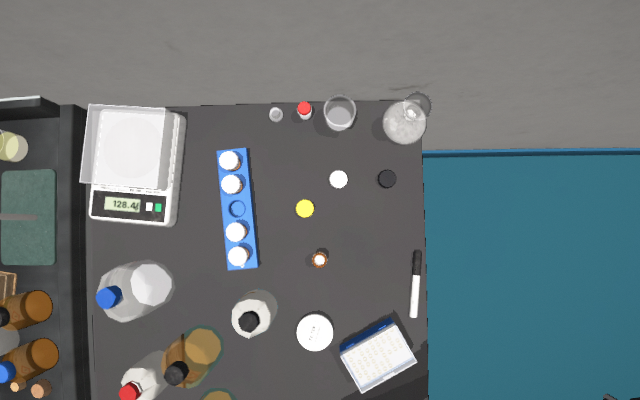

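View pics/crop0.png

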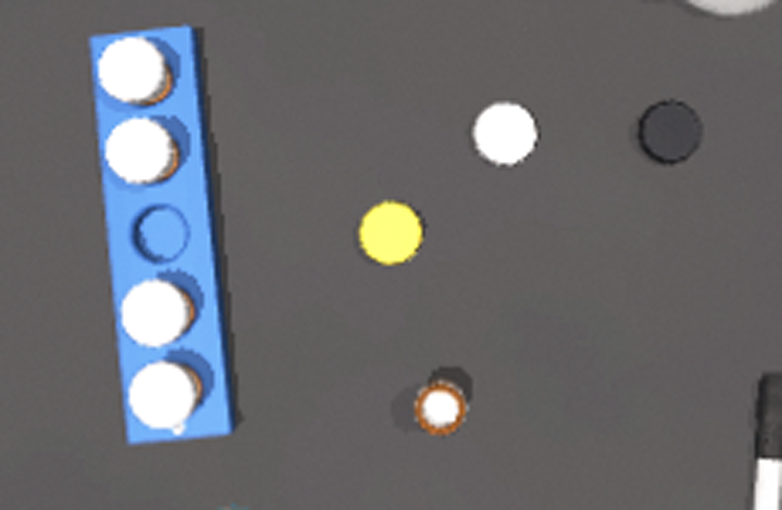

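White cap at (339,179) is the snap_cap. The yellow one at (305,208) and the black one at (387,178) are decoys. The open vial is at (320,259). The empty pocket is the middle one, pocket 3, at (237,209). Next I work out the hover move.

```bash
cat >> h.py <<'E'
from scipy.spatial.transform import Rotation as R
def rel(target, yaw, quiet=False):
    s=ctrl.read_state(); R0=R.from_euler('xyz',s['tool_rot']); R1=R.from_euler('xyz',[np.pi,0,yaw])
    print('t',np.round(s['clock'],2),'pos',np.round(s['eef_pos'],1),'rot',np.round(s['tool_rot'],3),'F',np.round(s['force'],1),'w',np.round(s['width'],1),'gf',np.round(s['gripper_force'],1))
    print('xyz',np.round(R0.inv().apply(np.array(target)-s['eef_pos']),1),'ang',np.round((R0.inv()*R1).as_rotvec(),3))
E
python3 - <<'E'
from h import *
rel([458,-104,200],0.088)
m=viewer.camera_model('wrist'); s=ctrl.read_state(); T=np.array(m['T']); R0=R.from_euler('xyz',s['tool_rot'])
print('cam in tool',np.round(R0.inv().apply(T[:3,3]-s['eef_pos'])),np.round(R0.inv().as_matrix()@T[:3,:3],2),m['fx'])
E
```

```text
t 0.5 pos [ 252.4 -599.   250.3] rot [-3.141 -0.     0.399] F [-0.6 -1.   0.3] w 85.3 gf 0.0
xyz [ 381.6 -376.3   50.3] ang [-0.    -0.     0.311]
cam in tool [  66.    0. -125.] [[ 0.   -0.97 -0.26]
 [ 1.    0.    0.  ]
 [ 0.   -0.26  0.97]] 290.81718073911213
```

```bash
python3 -m creep '[{"jaw":1,"xyz":[190,-188,10],"angular":[0,0,0.15]},{"jaw":1,"xyz":[190,-188,10],"angular":[0,0,0.15]},{"jaw":1,"xyz":[190,-188,10],"angular":[0,0,0.15]},{"jaw":1,"xyz":[190,-188,10],"angular":[0,0,0.15]},{"jaw":1,"xyz":[190,-188,10],"angular":[0,0,0.15]},{"jaw":1,"xyz":[381,-376,50],"angular":[0,0,0.311]},{"jaw":1,"xyz":[381,-376,50],"angular":[0,0,0.311]},{"jaw":1,"xyz":[381,-376,50],"angular":[0,0,0.311]},{"jaw":1,"xyz":[381,-376,50],"angular":[0,0,0.311]},{"jaw":1,"xyz":[381,-376,50],"angular":[0,0,0.311]},{"jaw":1,"xyz":[381,-376,50],"angular":[0,0,0.311]},{"jaw":1,"xyz":[381,-376,50],"angular":[0,0,0.311]}]'
python3 - <<'E'
from h import *
rel([458,-104,200],0.088)
p,d=viewer.get_image('wrist'); save('w1.png',p); np.save('w1.npy',d)
for t in ('open_vial','snap_cap','vial_block','closed_vial_1'):
    for r in silhouettes('wrist',t):
        if r['score']<.3: continue
        P=cloud('wrist',d,r['pixels']); print(t,round(r['score'],2),np.round(r['xy']),np.round(np.percentile(P,[2,50,98],axis=0),1).tolist())
        if t=='open_vial':
            for a,b in ((10,38),(52,56),(56,60)):
                Q=P[(P[:,2]>a)&(P[:,2]<b)]
                if len(Q)>5: print(a,b,len(Q),np.round([Q.min(0),Q.max(0)],1).tolist())
E
```

```text
clock: 2.0
eef_pos: [457.3, -106.4, 200.5]
tool_rot: [3.14, -0.0, 0.085]
force: [-0.8, -0.7, 0.1]
width: 85.5
gripper_force: 0.0
t 2.0 pos [ 457.3 -106.4  200.5] rot [ 3.14  -0.     0.085] F [-0.8 -0.7  0.1] w 85.5 gf 0.0
xyz [ 0.9 -2.4  0.5] ang [ 0.001 -0.    -0.003]
open_vial 0.6 [317. 187.] [[444.3, -115.4, 10.6], [458.3, -103.2, 41.6], [470.3, -90.9, 59.4]]
10 38 93 [[455.1, -116.2, 10.0], [470.8, -90.1, 38.0]]
52 56 81 [[442.3, -116.4, 52.0], [469.5, -90.6, 56.0]]
56 60 191 [[443.1, -116.1, 56.0], [469.5, -90.5, 59.9]]
snap_cap 0.86 [380.  24.] [[597.7, -160.3, 6.0], [613.2, -143.8, 19.1], [629.8, -127.7, 20.8]]
snap_cap 0.78 [302.  83.] [[540.4, -92.7, 6.7], [557.1, -76.6, 19.4], [573.4, -60.8, 21.1]]
snap_cap 0.71 [140.  12.] [[587.7, 46.0, 25.1], [594.9, 53.6, 60.9], [610.2, 74.4, 71.1]]
snap_cap 0.66 [478.  38.] [[596.4, -257.6, 5.4], [612.4, -239.2, 19.1], [628.7, -224.7, 20.8]]
vial_block 0.89 [176.  76.] [[444.9, 21.9, 6.6], [550.4, 42.4, 29.0], [611.1, 88.3, 31.0]]
closed_vial_1 0.91 [141.  10.] [[587.8, 46.8, 24.8], [594.9, 54.3, 60.9], [610.4, 74.4, 71.1]]
closed_vial_1 0.65 [148. 111.] [[498.1, 38.3, 26.0], [515.0, 49.3, 69.4], [530.9, 70.2, 71.2]]
```

View pics/w1.png

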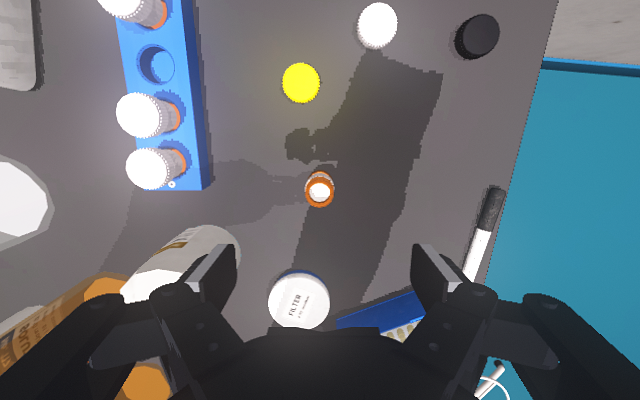

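The wrist view shows the open vial at (318,190), pocket 3 at (157,65) and the white cap at (377,25). This agrees with the top view to within 2 mm, so I descend on the vial.

```bash
python3 -m creep '[{"jaw":1,"xyz":[-0.5,-3,50],"angular":[0,0,0]},{"jaw":1,"xyz":[-0.5,-3,100],"angular":[0,0,0]},{"jaw":1,"xyz":[-0.5,-3,135],"angular":[0,0,0]},{"jaw":1,"xyz":[-0.5,-3,157],"angular":[0,0,0]},{"jaw":1,"xyz":[-0.5,-3,157],"angular":[0,0,0]},{"jaw":-0.1,"xyz":[-0.5,-3,157],"angular":[0,0,0]},{"jaw":-0.3,"xyz":[-0.5,-3,157],"angular":[0,0,0]},{"jaw":-0.6,"xyz":[-0.5,-3,157],"angular":[0,0,0]},{"jaw":-1,"xyz":[-0.5,-3,157],"angular":[0,0,0]},{"jaw":-1,"xyz":[-0.5,-3,157],"angular":[0,0,0]},{"jaw":-1,"xyz":[-0.5,-3,157],"angular":[0,0,0]}]'
```

```text
clock: 3.62
eef_pos: [457.1, -101.8, 43.9]
tool_rot: [3.141, -0.001, 0.088]
force: [-0.5, -0.4, 6.8]
width: 26.6
gripper_force: 58.9
```

```bash
python3 -m creep '[{"jaw":-1,"xyz":[0,0,-10],"angular":[0,0,0]},{"jaw":-1,"xyz":[0,0,-30],"angular":[0,0,0]},{"jaw":-1,"xyz":[0,0,-70],"angular":[0,0,0]},{"jaw":-1,"xyz":[0,0,-70],"angular":[0,0,0]},{"jaw":-1,"xyz":[0,0,-70],"angular":[0,0,0]}]'
python3 - <<'E'
from h import *
rel([559.5,56,114],0.088)
p,d=viewer.get_image('side'); save('s2.png',cv2.resize(p[130:300,230:450],None,fx=3,fy=3))
for t in ('open_vial',):
    for r in silhouettes('side',t):
        if r['score']<.3: continue
        P=cloud('side',d,r['pixels']); print(t,round(r['score'],2),np.round(r['xy']),np.round(np.percentile(P,[2,50,98],axis=0),1).tolist())
E
```

```text
clock: 4.25
eef_pos: [456.6, -101.4, 113.5]
tool_rot: [-3.141, -0.0, 0.088]
force: [-0.0, -0.3, -0.2]
width: 26.7
gripper_force: 59.2
t 4.25 pos [ 456.6 -101.4  113.5] rot [-3.141 -0.     0.088] F [-0.  -0.3 -0.2] w 26.7 gf 59.2
xyz [ 116.3 -147.8   -0.5] ang [-0. -0.  0.]
open_vial 0.72 [380. 212.] [[439.2, -105.8, 70.8], [444.2, -92.6, 85.9], [466.4, -86.7, 126.1]]
```

View pics/s2.png

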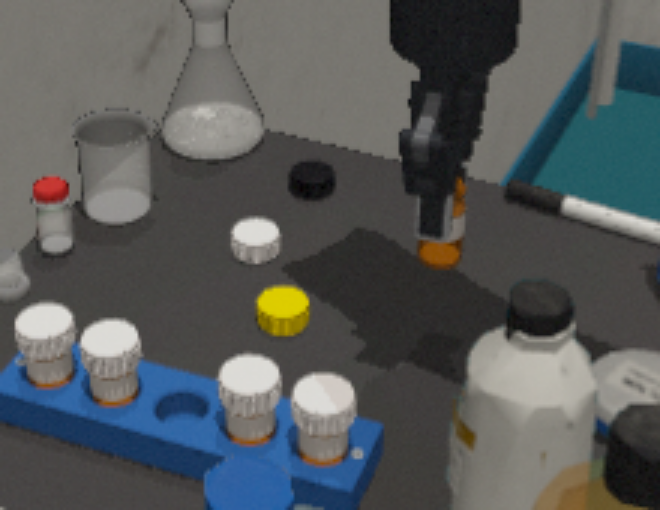

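The side view shows the vial held upright, with its base about 44 mm below the TCP. I go partway to look straight at the pocket.

```bash
python3 -m creep '[{"jaw":-1,"xyz":[0,0,-40],"angular":[0,0,0]},{"jaw":-1,"xyz":[20,-40,-60],"angular":[0,0,0]},{"jaw":-1,"xyz":[40,-90,-60],"angular":[0,0,0]},{"jaw":-1,"xyz":[56,-148,-60],"angular":[0,0,0]},{"jaw":-1,"xyz":[56,-148,-60],"angular":[0,0,0]},{"jaw":-1,"xyz":[56,-148,-60],"angular":[0,0,0]},{"jaw":-1,"xyz":[56,-148,-60],"angular":[0,0,0]}]'
python3 - <<'E'
from h import *
rel([559.5,56,150],0.088)
p,d=viewer.get_image('wrist'); save('w3.png',p); np.save('w3.npy',d)
C=[]
for t in ('vial_block','closed_vial_1','open_vial'):
    for r in silhouettes('wrist',t):
        if r['score']<.3: continue
        P=cloud('wrist',d,r['pixels']); print(t,round(r['score'],2),np.round(r['xy']),np.round(np.percentile(P,[2,50,98],axis=0),1).tolist())
        if t[0]=='c':
            Q=P[P[:,2]>66]; (c,rad)=cv2.minEnclosingCircle(Q[:,:2].astype(np.float32)); print('   cap',np.round(c,1),round(rad,1))
        if t[0]=='v':
            Q=P[(P[:,2]>25)&(P[:,2]<31)]; print('  rect',cv2.minAreaRect(Q[:,:2].astype(np.float32)))
        if t[0]=='o':
            Q=P[P[:,2]>150]; print('  rim',np.round([Q.min(0),Q.max(0)],1) if len(Q) else '')
E
```

```text
clock: 5.22
eef_pos: [499.1, 49.0, 172.9]
tool_rot: [3.141, 0.001, 0.085]
force: [-0.9, -0.3, -0.4]
width: 26.7
gripper_force: 59.3
t 5.22 pos [499.1  49.  172.9] rot [3.141e+00 1.000e-03 8.500e-02] F [-0.9 -0.3 -0.4] w 26.7 gf 59.3
xyz [60.8 -1.9 22.8] ang [ 0.001  0.001 -0.003]
vial_block 0.75 [317. 119.] [[472.2, 26.3, 8.8], [569.8, 59.2, 29.5], [653.9, 93.7, 31.5]]
  rect ((558.7222900390625, 59.01946258544922), (200.1927490234375, 60.80384826660156), 5.003854274749756)
closed_vial_1 0.91 [315.  64.] [[589.1, 46.7, 60.0], [605.9, 63.0, 70.2], [622.5, 78.7, 71.8]]
   cap [606.3  63.5] 18.8
closed_vial_1 0.64 [315.   9.] [[634.3, 51.3, 22.1], [639.3, 65.7, 68.7], [646.3, 81.6, 71.6]]
   cap [644.   66.4] 16.6
closed_vial_1 0.59 [310. 213.] [[471.2, 44.3, 19.3], [481.6, 60.3, 39.4], [498.6, 69.0, 83.6]]
   cap [491.1  59.7] 22.3
closed_vial_1 0.55 [319. 184.] [[499.2, 39.5, 56.3], [516.6, 55.5, 70.1], [532.0, 71.3, 71.4]]
   cap [514.7  55.4] 18.4
open_vial 0.93 [323. 263.] [[486.5, 37.3, 137.3], [505.4, 49.1, 173.6], [512.8, 61.3, 188.5]]
  rim [[485.1  36.  150. ]
 [513.5  62.7 189.6]]
open_vial 0.66 [317.  11.] [[634.3, 51.6, 21.2], [639.4, 66.0, 68.7], [646.7, 81.8, 71.7]]
  rim 
open_vial 0.57 [319. 182.] [[499.3, 39.6, 27.4], [516.7, 55.5, 70.1], [532.1, 71.3, 71.5]]
  rim
```

View pics/w3.png

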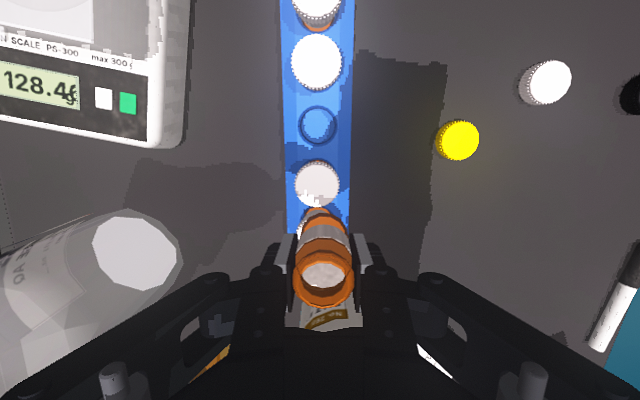

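```bash
python3 - <<'E'
from h import *
from scipy.optimize import minimize
d=np.load('w3.npy'); m=np.zeros(d.shape,bool); m[95:155,280:355]=1
P=cloud('wrist',d,m); print('top z',np.median(P[(abs(P[:,2]-28)<4),2]))
zt=np.median(P[(abs(P[:,2]-28)<4),2])
r0=np.hypot(P[:,0]-560.6,P[:,1]-59)
top=P[(P[:,2]>zt-1)&(r0<26)][:,:2]
f=lambda c:-np.sort(np.hypot(*(top-c).T))[:6].mean()
b=minimize(f,[560.6,59],method='Nelder-Mead'); print('mouth',b.x,-b.fun)
fl=P[(P[:,2]<zt-17)&(r0<20)]; print('floor',len(fl),np.round([fl.min(0),fl.max(0)],1))
rel([560.6,59.2,120],0.087)
E
```

```text
top z 29.820708746515606
mouth [560.21809433  59.47261833] 15.97440788708056
floor 902 [[544.7  43.8   7.6]
 [576.   75.1  12.8]]
t 5.42 pos [499.5  49.6 173.3] rot [3.141 0.    0.086] F [-0.7  0.1 -0.9] w 26.9 gf 59.3
xyz [61.7 -4.3 53.3] ang [ 0.     0.    -0.001]
```

```bash
python3 -m creep '[{"jaw":-1,"xyz":[30,-2.4,0],"angular":[0,0,0]},{"jaw":-1,"xyz":[61.6,-4.8,0],"angular":[0,0,0]},{"jaw":-1,"xyz":[61.6,-4.8,30],"angular":[0,0,0]},{"jaw":-1,"xyz":[61.6,-4.8,70],"angular":[0,0,0]},{"jaw":-1,"xyz":[61.6,-4.8,85],"angular":[0,0,0]},{"jaw":-1,"xyz":[61.6,-4.8,90],"angular":[0,0,0]},{"jaw":-1,"xyz":[61.6,-4.8,90],"angular":[0,0,0]},{"jaw":-1,"xyz":[61.6,-4.8,90],"angular":[0,0,0]}]'
python3 - <<'E'
from h import *
rel([560.3,59.4,52],0.087)
p,d=viewer.get_image('wrist'); save('w4.png',p[60:,180:460])
for r in silhouettes('wrist','open_vial')[:3]:
    P=cloud('wrist',d,r['pixels']); Q=P[P[:,2]>85]
    if len(Q): print(round(r['score'],2),'rim',np.round([Q.min(0),Q.max(0)],1).tolist())
E
```

```text
clock: 6.42
eef_pos: [561.4, 61.0, 84.5]
tool_rot: [-3.141, -0.002, 0.088]
force: [-0.1, 0.1, -0.1]
width: 27.0
gripper_force: 59.3
t 6.42 pos [561.4  61.   84.5] rot [-3.141e+00 -2.000e-03  8.800e-02] F [-0.1  0.1 -0.1] w 27.0 gf 59.3
xyz [-1.3  1.5 32.5] ang [-0.    -0.002  0.001]
0.75 rim [[547.1, 46.5, 85.0], [574.1, 74.1, 101.3]]
```

View pics/w4.png

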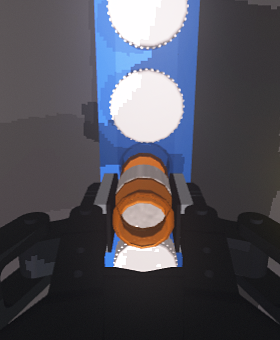

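```bash
python3 -m creep '[{"jaw":-1,"xyz":[-0.4,0.7,4],"angular":[0,0,0]},{"jaw":-1,"xyz":[-0.4,0.7,10],"angular":[0,0,0]},{"jaw":-1,"xyz":[-0.4,0.7,14],"angular":[0,0,0]},{"jaw":-1,"xyz":[-0.4,0.7,18],"angular":[0,0,0]},{"jaw":-1,"xyz":[-0.4,0.7,18],"angular":[0,0,0]}]'
```

```text
clock: 7.15
eef_pos: [559.9, 60.1, 64.9]
tool_rot: [3.142, 0.001, 0.088]
force: [-0.1, 0.2, -0.5]
width: 26.8
gripper_force: 59.3
```

No contact force with the base below the mouth, so the vial is in the pocket. I continue down.

```bash
python3 -m creep '[{"jaw":-1,"xyz":[0,0,5],"angular":[0,0,0]},{"jaw":-1,"xyz":[0,0,9],"angular":[0,0,0]},{"jaw":-1,"xyz":[0,0,12],"angular":[0,0,0]},{"jaw":-1,"xyz":[0,0,12],"angular":[0,0,0]}]'
```

```text
clock: 7.65
eef_pos: [560.0, 60.1, 53.0]
tool_rot: [-3.142, 0.001, 0.088]
force: [-0.3, 0.3, -0.8]
width: 26.7
gripper_force: 59.3
```

```bash
python3 -m creep '[{"jaw":-1,"xyz":[0,0,1],"angular":[0,0,0]},{"jaw":-1,"xyz":[0,0,2],"angular":[0,0,0]},{"jaw":-1,"xyz":[0,0,2],"angular":[0,0,0]}]'
```

```text
clock: 8.02
eef_pos: [560.4, 60.1, 52.0]
tool_rot: [-3.141, -0.001, 0.088]
force: [-1.8, -0.2, 5.1]
width: 26.7
gripper_force: 59.8
```

It has touched the floor. I release and rise.

```bash
python3 -m creep '[{"jaw":-0.2,"xyz":[0,0,0],"angular":[0,0,0]},{"jaw":0.1,"xyz":[0,0,0],"angular":[0,0,0]},{"jaw":0.3,"xyz":[0,0,0],"angular":[0,0,0]},{"jaw":0.3,"xyz":[0,0,-10],"angular":[0,0,0]},{"jaw":0.5,"xyz":[0,0,-50],"angular":[0,0,0]},{"jaw":0.5,"xyz":[0,0,-100],"angular":[0,0,0]},{"jaw":0.5,"xyz":[-40,0,-125],"angular":[0,0,0]},{"jaw":0.5,"xyz":[-40,0,-125],"angular":[0,0,0]},{"jaw":0.5,"xyz":[-40,0,-125],"angular":[0,0,0]}]'
python3 - <<'E'
from h import *
rel([614,-145,120],0.087)
p,d=viewer.get_image('wrist'); save('w5.png',p[:,150:600])
for t in ('open_vial','closed_vial_1','snap_cap'):
  for r in silhouettes('wrist',t)[:4]:
    P=cloud('wrist',d,r['pixels']); z=np.percentile(P[:,2],99); Q=P[P[:,2]>z-5]
    if len(Q): print(t,round(r['score'],2),np.round(r['xy']),'top',np.round([Q.min(0),Q.max(0),Q[:,:].mean(0)],1).tolist())
E
```

```text
clock: 9.15
eef_pos: [520.9, 56.9, 176.8]
tool_rot: [-3.141, -0.002, 0.088]
force: [0.2, 0.2, 0.7]
width: 64.0
gripper_force: 0.0
t 9.15 pos [520.9  56.9 176.8] rot [-3.141e+00 -2.000e-03  8.800e-02] F [0.2 0.2 0.7] w 64.0 gf 0.0
xyz [ 74.9 209.3  56.9] ang [-0.    -0.002  0.001]
open_vial 0.81 [324. 152.] top [[546.3, 45.0, 62.0], [572.5, 72.2, 67.4], [560.6, 58.5, 64.8]]
closed_vial_1 0.97 [326.  28.] top [[633.2, 48.3, 65.1], [668.4, 83.7, 71.2], [651.1, 66.3, 68.4]]
closed_vial_1 0.95 [325.  95.] top [[587.7, 44.7, 65.2], [623.0, 79.9, 71.3], [605.4, 62.4, 68.6]]
closed_vial_1 0.66 [325. 254.] top [[450.4, 33.3, 65.1], [497.1, 68.8, 70.7], [469.4, 50.9, 68.6]]
closed_vial_1 0.6 [328. 207.] top [[497.1, 37.4, 65.2], [532.3, 72.8, 71.1], [514.8, 54.8, 68.7]]
snap_cap 0.92 [633. 123.] top [[595.8, -239.5, 13.9], [624.2, -223.3, 19.8], [608.7, -229.1, 16.7]]
snap_cap 0.81 [544. 111.] top [[596.8, -162.3, 14.4], [631.7, -126.2, 20.0], [614.8, -143.7, 17.8]]
snap_cap 0.56 [461. 164.] top [[539.8, -92.8, 14.7], [575.2, -58.3, 20.2], [557.4, -74.9, 18.0]]
```

View pics/w5.png

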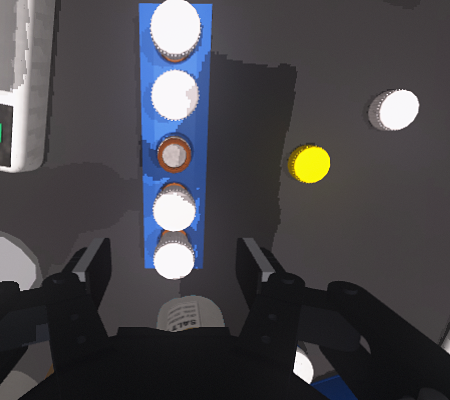

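The vial stands upright in pocket 3 (crop pixel (174,153)). Next is the white cap at crop pixel (395,108), with yellow at (310,163) avoided.

```bash
python3 -m creep '[{"jaw":0.5,"xyz":[20,50,0],"angular":[0,0,0]},{"jaw":0.5,"xyz":[40,105,10],"angular":[0,0,0]},{"jaw":0.5,"xyz":[60,160,30],"angular":[0,0,0]},{"jaw":0.5,"xyz":[75,209,57],"angular":[0,0,0]},{"jaw":0.5,"xyz":[75,209,57],"angular":[0,0,0]},{"jaw":0.5,"xyz":[75,209,57],"angular":[0,0,0]},{"jaw":0.5,"xyz":[75,209,57],"angular":[0,0,0]}]'
python3 - <<'E'
from h import *
p,d=viewer.get_image('wrist'); save('w6.png',p[60:,180:560])
for r in silhouettes('wrist','snap_cap')[:4]:
    P=cloud('wrist',d,r['pixels']); z=np.percentile(P[:,2],99); Q=P[P[:,2]>z-3]
    print(round(r['score'],2),np.round(r['xy']),'col',p[r['pixels']].mean(0).round(),'top',np.round([Q.min(0),Q.max(0),Q[:,:].mean(0)],1).tolist())
rel([614,-145,20],0.087)
E
```

```text
clock: 10.22
eef_pos: [613.6, -142.9, 119.6]
tool_rot: [-3.14, -0.0, 0.09]
force: [0.5, -0.7, 0.4]
width: 64.2
gripper_force: 0.0
0.75 [327. 201.] col [241. 235. 235.] top [[597.6, -162.9, 18.1], [632.8, -128.4, 21.5], [615.7, -145.7, 19.6]]
0.7 [444. 214.] col [56. 53. 59.] top [[596.6, -260.4, 18.1], [631.5, -225.4, 21.5], [614.5, -242.7, 19.6]]
0.68 [ 83. 190.] col [ 73. 125. 195.] top [[484.4, -79.0, 28.0], [682.0, 94.7, 168.8], [604.9, 52.4, 29.6]]
0.57 [235. 244.] col [226. 208.  25.] top [[557.9, -76.9, 17.6], [575.3, -58.4, 20.6], [569.2, -67.2, 19.2]]
t 10.32 pos [ 613.8 -143.2  120. ] rot [-3.141e+00 -1.000e-03  9.000e-02] F [-0.1 -0.1 -0.1] w 64.3 gf 0.0
xyz [ -0.    1.9 100. ] ang [-0.001 -0.001  0.003]
```

View pics/w6.png

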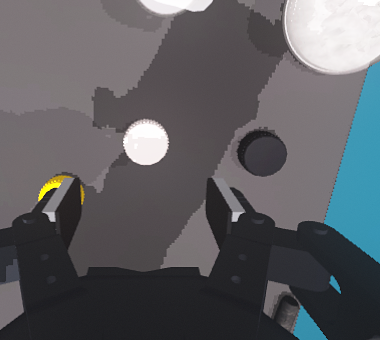

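The white cap is under the gripper at crop pixel (146,142), with black at (262,153) and yellow at (60,193) both clear of the fingers. I descend and grip it.

```bash
python3 -m creep '[{"jaw":0.5,"xyz":[1.3,2.7,50],"angular":[0,0,0]},{"jaw":0.5,"xyz":[1.3,2.7,85],"angular":[0,0,0]},{"jaw":0.5,"xyz":[1.3,2.7,99],"angular":[0,0,0]},{"jaw":0.5,"xyz":[1.3,2.7,99],"angular":[0,0,0]},{"jaw":0.2,"xyz":[1.3,2.7,99],"angular":[0,0,0]},{"jaw":0,"xyz":[1.3,2.7,99],"angular":[0,0,0]},{"jaw":-0.3,"xyz":[1.3,2.7,99],"angular":[0,0,0]},{"jaw":-1,"xyz":[1.3,2.7,99],"angular":[0,0,0]},{"jaw":-1,"xyz":[1.3,2.7,99],"angular":[0,0,0]},{"jaw":-1,"xyz":[1.3,2.7,99],"angular":[0,0,0]}]'
```

```text
clock: 11.58
eef_pos: [615.8, -147.7, 22.0]
tool_rot: [3.141, -0.002, 0.088]
force: [-1.7, 0.6, 5.7]
width: 33.9
gripper_force: 59.6
```

```bash
python3 -m creep '[{"jaw":-1,"xyz":[0,0,-10],"angular":[0,0,0]},{"jaw":-1,"xyz":[0,0,-50],"angular":[0,0,0]},{"jaw":-1,"xyz":[0,0,-110],"angular":[0,0,0]},{"jaw":-1,"xyz":[-25,-55,-130],"angular":[0,0,0]},{"jaw":-1,"xyz":[-50,-115,-130],"angular":[0,0,0]},{"jaw":-1,"xyz":[-75,-165,-130],"angular":[0,0,0]},{"jaw":-1,"xyz":[-85,-208,-130],"angular":[0,0,0]},{"jaw":-1,"xyz":[-85,-208,-130],"angular":[0,0,0]},{"jaw":-1,"xyz":[-85,-208,-130],"angular":[0,0,0]},{"jaw":-1,"xyz":[-85,-208,-130],"angular":[0,0,0]}]'
python3 - <<'E'
from h import *
p,d=viewer.get_image('wrist'); save('w7.png',p[:,150:500])
for t in ('open_vial','snap_cap'):
  for r in silhouettes('wrist',t)[:5]:
    P=cloud('wrist',d,r['pixels']); z=np.percentile(P[:,2],99); Q=P[P[:,2]>z-4]
    print(t,round(r['score'],2),np.round(r['xy']),'top',np.round([Q.min(0),Q.max(0),Q[:,:].mean(0)],1).tolist())
rel([559.6,59,100],0.087)
E
```

```text
clock: 12.82
eef_pos: [512.7, 50.6, 150.7]
tool_rot: [3.141, -0.001, 0.085]
force: [-0.7, -0.1, -0.8]
width: 34.3
gripper_force: 59.9
open_vial 0.7 [316. 145.] top [[545.5, 45.7, 63.4], [572.4, 72.6, 68.5], [560.1, 58.9, 65.5]]
snap_cap 0.97 [468. 159.] top [[540.4, -91.6, 16.5], [574.5, -57.7, 20.9], [557.7, -74.4, 18.9]]
snap_cap 0.78 [323. 255.] top [[494.5, 33.4, 145.0], [529.8, 67.6, 149.5], [513.2, 50.6, 147.6]]
t 12.98 pos [512.3  51.  150.3] rot [ 3.141 -0.     0.086] F [-0.5 -0.2  0.7] w 34.1 gf 59.9
xyz [47.8 -3.9 50.4] ang [ 0.    -0.    -0.001]
```

View pics/w7.png

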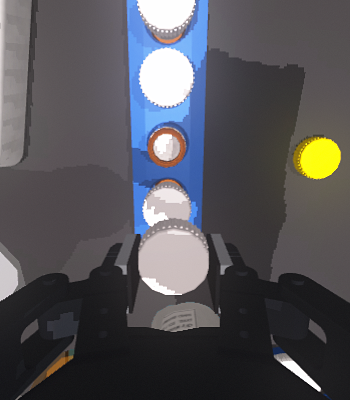

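```bash
python3 -m creep '[{"jaw":-1,"xyz":[25,-2,0],"angular":[0,0,0]},{"jaw":-1,"xyz":[47.6,-4.3,10],"angular":[0,0,0]},{"jaw":-1,"xyz":[47.6,-4.3,40],"angular":[0,0,0]},{"jaw":-1,"xyz":[47.6,-4.3,56],"angular":[0,0,0]},{"jaw":-1,"xyz":[47.6,-4.3,56],"angular":[0,0,0]},{"jaw":-1,"xyz":[47.6,-4.3,56],"angular":[0,0,0]}]'
python3 - <<'E'
from h import *
for i in range(4): rel([559.6,59,80],0.087)
E
```

```text
clock: 13.72
eef_pos: [559.4, 60.4, 95.0]
tool_rot: [3.142, -0.001, 0.087]
force: [-0.3, 0.0, 0.1]
width: 34.0
gripper_force: 59.9
t 13.72 pos [559.4  60.4  95. ] rot [ 3.142e+00 -1.000e-03  8.700e-02] F [-0.3  0.   0.1] w 34.0 gf 59.9
xyz [ 0.   1.4 15. ] ang [ 0.    -0.001  0.   ]
t 13.72 pos [559.4  60.4  95. ] rot [ 3.142e+00 -1.000e-03  8.700e-02] F [-0.3  0.   0.1] w 34.0 gf 59.9
xyz [ 0.   1.4 15. ] ang [ 0.    -0.001  0.   ]
t 13.72 pos [559.4  60.4  95. ] rot [ 3.142e+00 -1.000e-03  8.700e-02] F [-0.3  0.   0.1] w 34.0 gf 59.9
xyz [ 0.   1.4 15. ] ang [ 0.    -0.001  0.   ]
t 13.72 pos [559.4  60.4  95. ] rot [ 3.142e+00 -1.000e-03  8.700e-02] F [-0.3  0.   0.1] w 34.0 gf 59.9
xyz [ 0.   1.4 15. ] ang [ 0.    -0.001  0.   ]
```

```bash
python3 -m creep '[{"jaw":-1,"xyz":[0.2,0.7,0],"angular":[0,0,0]},{"jaw":-1,"xyz":[0.2,0.7,5],"angular":[0,0,0]},{"jaw":-1,"xyz":[0.2,0.7,9],"angular":[0,0,0]},{"jaw":-1,"xyz":[0.2,0.7,13],"angular":[0,0,0]},{"jaw":-1,"xyz":[0.2,0.7,13],"angular":[0,0,0]}]'
```

```text
clock: 14.35
eef_pos: [559.1, 60.0, 80.9]
tool_rot: [3.142, 0.001, 0.088]
force: [0.3, -0.9, -1.7]
width: 34.1
gripper_force: 59.9
```

The rim is inside the cap with no contact force. I press down.

```bash
python3 -m creep '[{"jaw":-1,"xyz":[0,0,2],"angular":[0,0,0]},{"jaw":-1,"xyz":[0,0,3],"angular":[0,0,0]},{"jaw":-1,"xyz":[0,0,3],"angular":[0,0,0]}]'; python3 -m creep '[{"jaw":-1,"xyz":[0,0,1],"angular":[0,0,0]},{"jaw":-1,"xyz":[0,0,2],"angular":[0,0,0]},{"jaw":-1,"xyz":[0,0,2],"angular":[0,0,0]}]'
```

```text
clock: 14.72
eef_pos: [559.8, 59.9, 78.7]
tool_rot: [3.141, -0.001, 0.088]
force: [-0.7, -0.1, 2.3]
width: 34.2
gripper_force: 60.2
clock: 15.1
eef_pos: [558.8, 60.1, 75.9]
tool_rot: [-3.141, 0.001, 0.088]
force: [0.5, -0.5, -0.7]
width: 34.2
gripper_force: 60.5
```

```bash
python3 -m creep '[{"jaw":-1,"xyz":[0,0,1],"angular":[0,0,0]},{"jaw":-1,"xyz":[0,0,2],"angular":[0,0,0]},{"jaw":-1,"xyz":[0,0,2],"angular":[0,0,0]}]'; python3 -m creep '[{"jaw":-1,"xyz":[0,0,1],"angular":[0,0,0]},{"jaw":-1,"xyz":[0,0,2],"angular":[0,0,0]},{"jaw":-1,"xyz":[0,0,2],"angular":[0,0,0]}]'
```

```text
clock: 15.48
eef_pos: [559.1, 60.0, 74.0]
tool_rot: [3.142, 0.001, 0.088]
force: [0.2, -0.3, -0.1]
width: 34.3
gripper_force: 60.5
clock: 15.85
eef_pos: [559.7, 59.7, 72.6]
tool_rot: [3.141, -0.001, 0.087]
force: [-0.1, -1.0, 2.4]
width: 33.8
gripper_force: 60.8
```

Contact begins at the expected home height (TCP about 72.5). I push further to build force.

```bash
python3 -m creep '[{"jaw":-1,"xyz":[0,0,1],"angular":[0,0,0]},{"jaw":-1,"xyz":[0,0,2],"angular":[0,0,0]},{"jaw":-1,"xyz":[0,0,2],"angular":[0,0,0]}]'; python3 -m creep '[{"jaw":-1,"xyz":[0,0,1],"angular":[0,0,0]},{"jaw":-1,"xyz":[0,0,1],"angular":[0,0,0]},{"jaw":-1,"xyz":[0,0,1],"angular":[0,0,0]}]'
```

```text
clock: 16.23
eef_pos: [560.2, 59.4, 72.4]
tool_rot: [3.142, -0.002, 0.087]
force: [-2.7, -2.2, 16.9]
width: 33.8
gripper_force: 62.4
clock: 16.6
eef_pos: [560.4, 59.4, 72.3]
tool_rot: [-3.141, -0.003, 0.087]
force: [-3.9, -1.6, 24.9]
width: 33.8
gripper_force: 63.2
```

```bash
python3 -m creep '[{"jaw":-1,"xyz":[0,0,0],"angular":[0,0,0]},{"jaw":-1,"xyz":[0,0,0],"angular":[0,0,0]},{"jaw":-1,"xyz":[0,0,0],"angular":[0,0,0]},{"jaw":-1,"xyz":[0,0,0],"angular":[0,0,0]}]'
python3 - <<'E'
from h import *
p,d=viewer.get_image('wrist'); save('w8.png',p[:,150:500])
for t in ('snap_cap','closed_vial_1'):
  for r in silhouettes('wrist',t)[:5]:
    P=cloud('wrist',d,r['pixels']); z=np.percentile(P[:,2],99); Q=P[P[:,2]>z-3]
    print(t,round(r['score'],2),np.round(r['xy']),'top',np.round([Q.min(0),Q.max(0),np.median(Q,0)],1).tolist())
E
```

```text
clock: 17.1
eef_pos: [560.4, 59.4, 72.3]
tool_rot: [-3.141, -0.003, 0.087]
force: [-4.5, -1.8, 24.9]
width: 34.3
gripper_force: 63.2
snap_cap 0.72 [521. 244.] top [[540.4, -93.3, 17.6], [575.6, -57.5, 21.2], [558.6, -74.9, 19.1]]
snap_cap 0.6 [326. 255.] top [[543.1, 41.5, 68.1], [578.1, 75.8, 72.0], [561.1, 59.0, 69.7]]
snap_cap 0.36 [325. 124.] top [[547.9, 40.6, 63.4], [666.0, 85.5, 93.9], [623.6, 51.7, 66.6]]
closed_vial_1 0.96 [324. 167.] top [[588.3, 45.1, 68.3], [623.6, 80.0, 71.9], [606.5, 62.8, 69.8]]
closed_vial_1 0.75 [325. 312.] top [[521.7, 41.3, 67.8], [571.4, 70.4, 130.0], [527.2, 56.2, 69.6]]
closed_vial_1 0.56 [323.  54.] top [[633.9, 49.1, 68.4], [669.2, 84.4, 72.1], [652.1, 66.7, 69.8]]
```

View pics/w8.png

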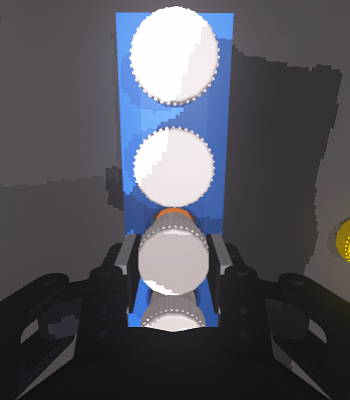

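The cap top reads 69.7 mm, level with the closed caps at 69.8 mm. It is centred, and the push is steady at 25 N, so I hand in.

```bash
python3 -c "
from cell import ctrl
print(ctrl.finish_job())"
```

```text
the job is handed in; nothing more can be done
None
```

The open vial stands in pocket 3 with the white cap snapped home, level with the closed vials' caps. The gripper is still holding it down at about 25 N. The job is handed in; the hand-in returned no verdict.

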